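# Ready the acid-test fume box

### The arm

A 6-joint arm with a two-finger parallel gripper is mounted at the origin on the work surface; the furniture and walls round the work are solid. World frame = base frame: x ahead of the robot, y to its left, z up, the work surface at z = 0. Lengths are in m, angles in degrees, forces in N, time in s.
With the tool pointing down it reaches from about 0.25 to 0.725 m from the base axis. Payload 9.7 kg.
Tool frame: the origin (TCP) lies at the very end of the fingers, on their centre line; the grasp point (between the pads) lies 19 mm behind it (bot.hold_point_z is the distance from the TCP to the grasp point, in m); z points along the fingers, y is the line along which they close (so a half turn about z gives the same grasp; the last joint's range is limited). The gripper opens to 85 mm and grips with 20 to 120 N. Pads are 22 mm wide; open, the fingers measure 114 mm over their backs; the gripper's body (76 mm by 85 mm) begins 54 mm behind the grasp point. The pads swing forward as they close: fully open they stand 13 mm farther back than shut.
Start: joints at [66.062, 4.979, 10.078, 95.1, 0, 90], TCP at [0.223, 0.503, 0.231] pointing down, gripper open.
Joint ranges: [-179.16, 179.16], [-48.56, 103.87], [-65.8, 70.77], [-126.05, 130.52], [-82.76, 87.17], [-180, 180]. Speed limits (degrees/s): [127.2, 127.2, 147.25, 180, 180, 180].

### API

Orientations are given as [roll, pitch, yaw] about the fixed x, y, z axes, in that order (R = Rz(yaw) Ry(pitch) Rx(roll)).
In Python, from workcell import bot gives the robot as it stands.
- The arm moves only by the tool play_rows, never from a script. Its argument "targets" is a list of rows, each an object with "grip": the closure in counts, from 0 (fully open) to 255 (shut); "linear": the shift along the world's x, y, z in cm, a list of three; "delta_rot": the turn, a rotation vector about the world's x, y, z in rad, a list of three. A call has 1 to 10 rows; each row is the pose to reach, as a shift and turn from the pose commanded when the call began; what a row does not reach only later rows make up. A row lasts 1/10 s, in which the tool goes at most 50 mm and 8.59 degrees, less where a joint would pass 70% of its speed; a pose out of reach is approached as far as the arm can. A call with a gripper value outside its range is refused whole. The fingers move at their own pace and stop on an object; "force" is the grip in N (left out, the last holds). Time passes only in rows, so rows that repeat a pose let the fingers close. It gives the time, the measured TCP pose, the force, the opening and the grip force at its end, in the units of the state.
- bot.get_obs(): the state, without advancing time (a new reading comes with each control period).
- bot.camera(name): name is "scene" or "side" or "wrist"; returns a dict with "color" (420x560x3 uint8, red, green, blue), "range_z" (420x560 float32, m along the optical axis (not along the pixel's ray), 0 where there is no reading), "fov_y" (degrees; the focal length in pixels is half the picture's height over the tangent of half this angle, whatever the lens; pixels are square), "cx", "cy" (the principal point, pixels), "world_to_cam" (4x4, takes a point from world to camera coordinates). Camera axes: x right, y up, looking along -z (the intrinsics and any distortion apply to the point x, -y, -z); pixel columns grow to the right and rows downward; lengths in m; the calibration is good to about 2 mm. A picture is of the moment at which its call begins.
- bot.job_done(): hands the job in; it is judged then, once.
Trained networks look in a picture, given as the dict that the camera call returned (one of the last four; its "shot" number tells which), for a name from the list of things; names that differ only in an ending like _2 or _b are one class to them, and where a whole thing is asked for, a point or a joint stands for the part that bears it (a point fixed in the world has none). Each returns a list of dicts, best first, with "conf" (0 to 1); they miss things now and then, are a little off and sometimes report something else, mostly with a low value. They report only what shows in the picture. A call takes as long as a camera call.
- bot.search_frame(picture, target): "box" ([left, top, right, bottom] in pixels, round what is visible of it).
- bot.trace(picture, target): "pixels" (420x560 bool, what is visible of it) and "box" ([left, top, right, bottom] in pixels, round what is visible of it).
- bot.pinpoint(picture, target): "pixel" ([column, row] in pixels: a listed point, or the origin of a listed thing).
The state is a dict: "time": time; "q": joint angles; "qd": joint speeds; "joint_efforts": joint torques, N m; "ee_pos": TCP position; "tcp_rot": TCP orientation; "wrist_force": force on the tool from outside, world axes, zero at the start; "torque": the same for the moment, N m; "opening": finger opening in m; "grasp_force": force on a finger pad.
Only numpy, scipy, OpenCV 4.12 (cv2) and the standard library are available. Lean on these libraries where they do the work, as an engineer would, in place of code of your own. Each camera call takes 0.05 s, during which the arm holds its last target. There are 200 camera calls.

### The job

Get the small white fume box ready for an acid test: first, with the window still down, press the round fan button on its roof and let it go; then push the sliding window up from beneath its lip with the fingertips until the lip is level with the steel pointer clipped to the side of the box, and leave it there. Push only: do not pinch the lip, and do not disturb the pointer or the things standing in and round the box.

Things in the scene. Friction and masses are not known exactly. Their poses are not given: they have to be found in the camera images.
- fume_box: white fume box fixed to the worktop, 218 wide (y) x 179 mm high, from x=-85 to 80 mm; origin at its underside, midway across, z up, front at its -x towards the robot. Front: upright kick panel to z=50 mm, then leaning back 40 degrees, from x=-85, z=50 mm along (0.643, 0, 0.766) to the flat roof. Lower half of the slope: the window; upper half: fixed panel
- sash (a joint): the window, m of travel up the slope from shut (0) to its stop (0.070); it starts between 0 and 0.010. Counterweighted: it stays wherever it is left and takes about 4 to 7 N along the slope to move up; going back down it needs a smaller push
- lip_under (a point): middle of the flat underside of the lip: an aluminium rail on the window's foot, 180 wide x 12 mm thick, standing 26 mm straight out of the slope and moving with the window. Axes: y across, z up the slope (the travel), -x out of the slope. The underside faces down and towards the robot; push there. The space before and below it is free
- lip_front (a point): middle of the lip's outer edge, half-way through its 12 mm thickness, 6 mm up the slope from the underside; axes as point lip_under. On the lip's upper side lies a rubber strip 13 x 172 x 3 mm; fingers pressing on the strip and the underside together count as pinching
- pointer (a joint): where the pointer is set, m up the slope: between 0.030 and 0.058, different every time. The lip is level with the pointer when joint sash equals joint pointer. It is a stiff clip that should stay put
- pointer_tip (a point): tip of the dark steel pointer, a small triangular blade on a 16 mm clip on the box's left (+y) panel edge, pointing across towards the end of the lip; axes as point lip_under: the lip is level with it when point lip_front has z=0 here
- fan (a joint): the spring button of the extractor fan, m pressed: 0 up, 0.006 fully down, 5 N at full travel; comes back up when let go; it counts as pressed beyond 0.004
- fan_base: black housing of the fan button, on the roof, right of centre (the grey spigot on the left is fixed)
- fan_top (a point): middle of the top face of the round grey fan button, 26 mm across; pressed straight down
- dish: loose steel dish, 86 across x 16 high, inside the box; origin under its centre; not to be moved
- rinse_bottle: loose dropper bottle with a blue cap, 31 across x 84 high, beside the box on its left; origin under its centre; not to be moved
- brass_weight: loose brass weight with a knob, 30 across x 34 high, in front of the box to the right; origin under its centre; not to be moved
- ring_case: loose dark red ring box, 60 x 52 x 42 high, beside the box on its right; origin under its centre; not to be moved

How it is judged (in metres and radians):
On the way, in this order (a step that is already met when the one before it is completed fails the run):
1. the fan button is pressed while the window is still down (value of joint fan above 0.004 m and value of joint sash below 0.02 m), for 0.1 s.
2. the fan button is let go and the window goes up with the fingers pushing on its lip (value of joint fan below 0.002 m and value of joint sash above 0.02 m and contact force between sash_c3 and the fingers above 0.5 N), for 0.1 s.
At the end, for the whole second after the job is handed in: The lip's middle line is within 6 mm of the pointer's tip, measured along the slope, the window is at rest and the fan button is up again (z of lip_front in the frame of pointer_tip between -0.006 and 0.006 m and velocity of joint sash between -0.005 and 0.005 m/s and value of joint fan below 0.002 m); the robot touches nothing.
It fails at once if the lip is pinched (fingers press on its rubber strip and on the rail together) (contact force between each of sash_c4, sash_c3 and the fingers above 1 N).
It fails at once if the pointer is moved more than 4 mm (distance of pointer_tip from where it was at the start of the episode above 0.004 m).
It fails at once if a bystander is moved more than 20 mm (distance of any of dish, rinse_bottle, brass_weight, ring_case from where it was at the start of the episode above 0.02 m).
It also fails if it takes over 45 s, if anything falls off the work surface, if the arm or the gripper's body presses on something with over 40 N, if the wrist force passes 120 N, or if a joint passes its speed limit or range.

## Working session

There is one attempt and no reset: what is moved stays moved. The work goes in short steps, Python scripts to look and compute and a tool call to move; the robot and the scene stay as the last step left them, time stands still between calls to the robot, and variables do not carry over. Pictures are saved under pics/ and viewed, at most 10 in all, crops included, and the job is handed in when it is done.

Besides the shell and the picture viewer there is one more tool, called after "Call:" as name(argument=value, ...), one argument or row to a line, values as JSON. play_rows: Moves the arm, as the interface text tells. Its arguments: {"type":"object","properties":{"targets":{"type":"array","items":{"type":"object","properties":{"grip":{"type":"number"},"linear":{"type":"array","items":{"type":"number"}},"delta_rot":{"type":"array","items":{"type":"number"}}}}},"force":{"type":"number"}},"required":["targets"]}

```bash
mkdir -p pics
cat > h.py <<'E'
import numpy as np, cv2
from workcell import bot
def K(c):
    f=c["color"].shape[0]/2/np.tan(np.radians(c["fov_y"])/2); return f,c["cx"],c["cy"]
def pt(c,u,v,d=None,r=1):
    f,cx,cy=K(c)
    if d is None:
        w=c["range_z"][int(v)-r:int(v)+r+1,int(u)-r:int(u)+r+1]; w=w[w>0]; d=np.median(w) if w.size else np.nan
    p=np.array([(u-cx)/f*d,-(v-cy)/f*d,-d,1]); return (np.linalg.inv(c["world_to_cam"])@p)[:3]
def proj(c,p):
    f,cx,cy=K(c); q=c["world_to_cam"]@np.r_[p,1]; return np.array([cx-f*q[0]/q[2],cy+f*q[1]/q[2]])
def cloud(c):
    f,cx,cy=K(c); d=c["range_z"]; v,u=np.mgrid[:d.shape[0],:d.shape[1]]
    P=np.stack([(u-cx)/f*d,-(v-cy)/f*d,-d,np.ones_like(d)],-1)@np.linalg.inv(c["world_to_cam"]).T
    P=P[...,:3]; P[d<=0]=np.nan; return P
E
python3 - <<'E'
from h import *
np.set_printoptions(precision=4,suppress=True)
ims=[]
print(bot.get_obs())
for n in ["scene","side"]:
    c=bot.camera(n); ims.append(c["color"]); print(n,c["fov_y"],[k for k in c])
    print(np.linalg.inv(c["world_to_cam"]))
    for t in ["lip_under","lip_front","pointer_tip","fan_top","fume_box","dish","rinse_bottle","brass_weight","ring_case"]:
        r=bot.pinpoint(c,t)
        for x in r[:2]: print(t,round(x["conf"],2),x["pixel"],pt(c,*x["pixel"]))
    cv2.imwrite(f"pics/{n}.png",c["color"][...,::-1])
E
```

```text
{'time': 0.0, 'q': array([66.062 ,  5.0108, 10.033 , 95.101 , -0.0003, 89.9998]), 'qd': array([-0.0129,  0.1732,  0.1622,  0.0215, -0.1016,  0.0567]), 'joint_efforts': array([  0.    , -52.0386,  46.4804,   0.0165,  -0.0001,   0.    ]), 'ee_pos': array([0.2231, 0.5025, 0.2306]), 'tcp_rot': array([-179.9213,    0.0003,  156.0623]), 'wrist_force': array([-1.271 ,  0.4913,  1.898 ]), 'torque': array([0.0028, 0.0208, 0.0223]), 'grasp_force': 0.0, 'opening': 0.08530257063752905}
scene 56.912825382429894 ['color', 'range_z', 'fov_y', 'cx', 'cy', 'world_to_cam', 'shot']
[[ 0.9864 -0.131   0.0995  0.5637]
 [ 0.1642  0.8198 -0.5486 -0.1194]
 [-0.0097  0.5575  0.8301  0.8381]
 [ 0.      0.      0.      1.    ]]
lip_under 0.72 [233.6, 230.2] [0.3951 0.294  0.075 ]
lip_front 0.81 [230.6, 230.5] [0.3888 0.2914 0.0764]
pointer_tip 0.48 [231.8, 185.9] [0.3693 0.3985 0.0982]
fume_box 0.97 [269.6, 234.3] [0.4835 0.2669 0.1293]
dish 0.43 [304.4, 287.0] [0.5697 0.1987 0.0424]
rinse_bottle 0.49 [240.5, 183.0] [0.3898 0.4042 0.1064]
brass_weight 0.52 [236.5, 296.7] [0.4266 0.1609 0.0225]
ring_case 0.84 [
[... 258 characters left out ...]
  0.9089  0.4168  0.563 ]
 [ 0.      0.      0.      1.    ]]
lip_under 0.64 [299.7, 252.5] [0.3794 0.2956 0.0753]
lip_front 0.61 [301.5, 250.7] [0.3841 0.2926 0.0767]
lip_front 0.54 [291.0, 162.3] [0.5263 0.3264 0.2003]
pointer_tip 0.52 [242.6, 242.7] [0.3621 0.4004 0.0991]
pointer_tip 0.5 [299.9, 252.1] [0.3797 0.2953 0.076 ]
fan_top 0.59 [292.9, 161.6] [0.532  0.3229 0.1999]
fume_box 0.85 [276.5, 260.8] [0.3548 0.3367 0.0691]
dish 0.43 [276.2, 260.8] [0.3548 0.3372 0.0691]
rinse_bottle 0.96 [206.5, 282.0] [0.3593 0.472  0.0102]
rinse_bottle 0.69 [244.7, 241.0] [0.3645 0.3968 0.1015]
brass_weight 0.58 [364.6, 275.8] [0.4054 0.1693 0.0166]
ring_case 0.8 [341.6, 239.6] [0.452  0.2167 0.0685]
```

Run:
```python
import cv2
a=cv2.imread("pics/side.png")[110:330,160:430];b=cv2.imread("pics/scene.png")[130:330,180:360]
cv2.imwrite("pics/s2.png",cv2.resize(a,(729,594),interpolation=3));cv2.imwrite("pics/c2.png",cv2.resize(b,(540,600),interpolation=3))
```

```text
(no output)
```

View pics/s2.png

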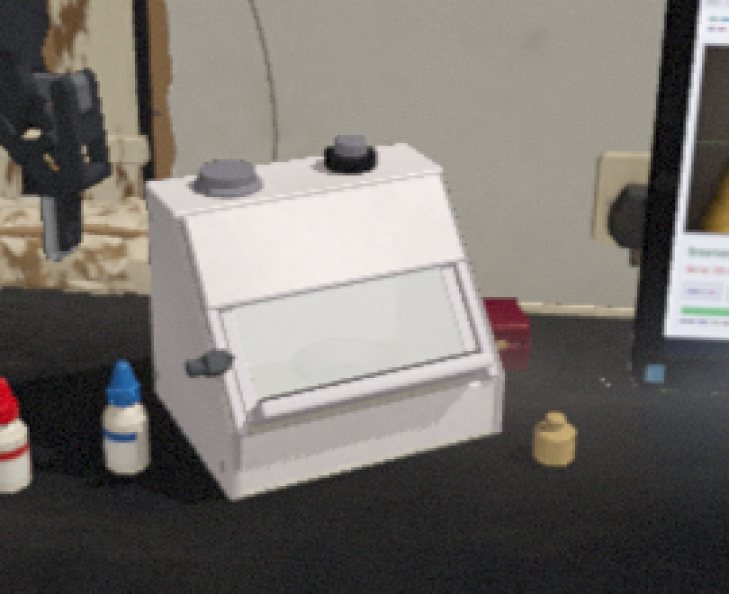

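View pics/c2.png

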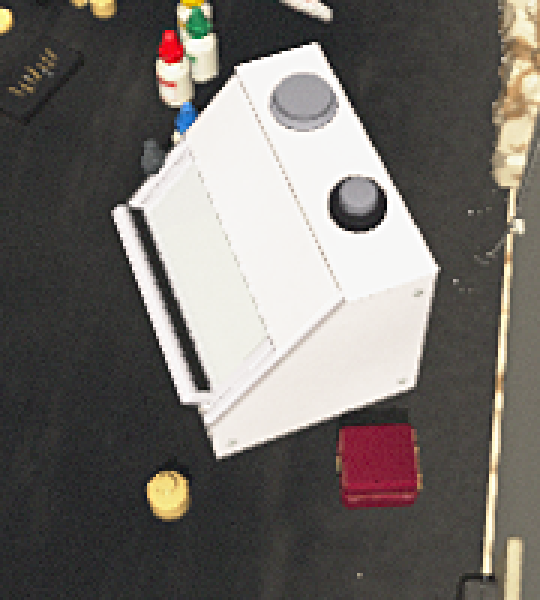

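```bash
cat > m.py <<'E'
from h import *
np.set_printoptions(precision=4,suppress=True)
c=bot.camera("scene"); P=cloud(c); P0=P
# roof
near=(abs(P[...,0]-.5)<.2)&(abs(P[...,1]-.3)<.2)
roof=near&(abs(P[...,2]-.179)<.005)
n,l,s,_=cv2.connectedComponentsWithStats(roof.astype(np.uint8)); i=1+s[1:,4].argmax(); roof=l==i
Q=P[roof]; print("roof z",np.median(Q[:,2]),len(Q))
(rc,sz,ang)=cv2.minAreaRect((Q[:,:2]*1000).astype(np.float32)); print("roof rect",rc,sz,ang)
# fixed panel plane z .12-.17
u0=None
for n_,cc in (("scene",c),("side",bot.camera("side"))):
    P=cloud(cc); S=P[(abs(P[...,0]-.45)<.15)&(abs(P[...,1]-.3)<.15)&(P[...,2]>.12)&(P[...,2]<.17)]
    # RANSAC
    rng=np.random.default_rng(0);best=(0,)
    for k in range(500):
        a=S[rng.choice(len(S),3,False)]; nn=np.cross(a[1]-a[0],a[2]-a[0]); nn/=np.linalg.norm(nn)+1e-12; nn*=np.sign(nn[2])
        if abs(nn[2]-.643)>.06: continue
        q=(abs((S-a[0])@nn)<.002).sum()
        if q>best[0]: best=(q,nn,a[0])
    I=S[abs((S-best[2])@best[1])<.003]; m=I.mean(0); nn=np.linalg.svd(I-m)[2][2]; nn*=np.sign(nn[2])
    print(n_,"slope n",nn,len(I),"yaw",np.degrees(np.arctan2(-nn[1],-nn[0])),m,"plane d",m@nn)
B=P0[near&(P0[...,2]>.193)]
b=P0[190:200,294:305].reshape(-1,3); print("fan", np.nanmedian(b,0))
t=bot.trace(c,"fan_top") 
for x in t[:3]: print(x["conf"],x["box"],np.nanmedian(P0[x["pixels"]],0))
E
python3 m.py
```

```text
roof z 0.1770929892930312 2167
roof rect (506.3569641113281, 368.12921142578125) (73.60006713867188, 219.4276123046875) 30.64185333251953
scene slope n [-0.6608 -0.3902  0.6412] 1791 yaw 30.56094179185782 [0.4613 0.3321 0.1468] plane d -0.34028673785620245
side slope n [-0.6569 -0.3893  0.6457] 2715 yaw 30.649584096528738 [0.4532 0.34   0.1465] plane d -0.33549426777605545
fan [0.5342 0.3284 0.1986]
0.46 [293.1, 191.2, 308.3, 200.1] [0.5337 0.3275 0.1986]
0.2 [236.1, 165.8, 248.6, 176.2] [0.3745 0.4715 0.0751]
```

Call:
play_rows(
  targets=[
    {"grip":255,"linear":[0,0,4],"delta_rot":[0,0,0.1]},
    {"grip":255,"linear":[2,-1,5],"delta_rot":[0,0,0.2]},
    {"grip":255,"linear":[4,-2,5],"delta_rot":[0,0,0.3]},
    {"grip":255,"linear":[4,-2,5],"delta_rot":[0,0,0.3]},
  ],
  force=30,
)

```text
time: 1.55
ee_pos: [0.2648, 0.4821, 0.2817]
tcp_rot: [180.0, 0.0, 173.3]
wrist_force: [-0.8, -0.2, -0.5]
opening: 0.0282
grasp_force: 0.0
```

```bash
python3 -c "
from h import *
o=bot.get_obs();print(o['q'],o['ee_pos'],o['tcp_rot'],o['opening'],o['wrist_force'])"
```

```text
[ 6.12310243e+01  6.42940495e+00  1.73276456e+01  1.00850354e+02
 -2.71821257e-02  6.79340316e+01] [0.26483121 0.48206373 0.28169399] [1.79965833e+02 4.31807265e-02 1.73296968e+02] 0.028170629519971128 [-0.84440042 -0.17920694 -0.5486085 ]
```

Call:
play_rows(
  targets=[
    {"grip":255,"linear":[4,-2.3,0],"delta_rot":[0,0,0.1]},
    {"grip":255,"linear":[8,-4.6,0],"delta_rot":[0,0,0.2]},
    {"grip":255,"linear":[12,-6.9,0],"delta_rot":[0,0,0.3]},
    {"grip":255,"linear":[16,-9.2,0],"delta_rot":[0,0,0.4]},
    {"grip":255,"linear":[20,-11.5,0],"delta_rot":[0,0,0.5]},
    {"grip":255,"linear":[24,-13.8,0],"delta_rot":[0,0,0.6]},
    {"grip":255,"linear":[26.9,-15.4,-2],"delta_rot":[0,0,0.653]},
    {"grip":255,"linear":[26.9,-15.4,-5],"delta_rot":[0,0,0.653]},
    {"grip":255,"linear":[26.9,-15.4,-5],"delta_rot":[0,0,0.653]},
    {"grip":255,"linear":[26.9,-15.4,-5],"delta_rot":[0,0,0.653]},
  ],
)

```text
time: 2.55
ee_pos: [0.5314, 0.329, 0.2314]
tcp_rot: [180.0, -0.1, -149.4]
wrist_force: [-0.5, 0.9, 0.7]
opening: 0.0003
grasp_force: 0.0
```

Run:
```python
from h import *
np.set_printoptions(precision=4,suppress=True)
o=bot.get_obs();print(o['q'],o['ee_pos'],o['tcp_rot'],o['opening'],o['wrist_force'])
c=bot.camera("wrist"); print(proj(c,[.534,.328,.199]),[ (x['conf'],x['pixel'],pt(c,*x['pixel'])) for x in bot.pinpoint(c,"fan_top")])
s=bot.camera("side"); print([ (x['conf'],x['pixel'],pt(s,*x['pixel'])) for x in bot.pinpoint(s,"fan_top")], proj(s,o['ee_pos']))
w=c["color"]; ss=cv2.resize(s["color"][90:240,240:360],(336,420),interpolation=3)
cv2.imwrite("pics/w1.png",np.hstack([cv2.resize(w,(464,348)),ss[:348]])[...,::-1])
```

```text
[31.7557 15.8149 22.5327 96.7936  0.013   1.1351] [0.5314 0.329  0.2314] [ 179.9885   -0.076  -149.3795] 0.0003303133341648862 [-0.5297  0.8582  0.7261]
[274.3588 243.7173] [(0.74, [283.3, 243.1], array([0.5304, 0.3327, 0.1997])), (0.58, [329.6, 47.2], array([0.3884, 0.2995, 0.0765]))]
[(0.49, [292.9, 165.1], array([0.5224, 0.3221, 0.1958]))] [290.1784 146.8348]
```

View pics/w1.png

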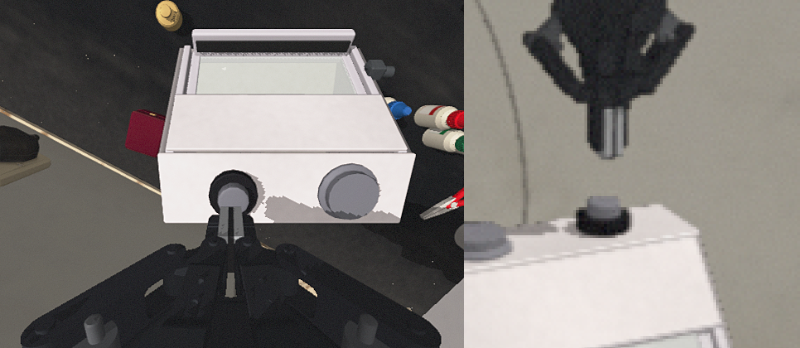

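Call:
play_rows(
  targets=[
    {"grip":255,"linear":[0.1,0,-2]},
    {"grip":255,"linear":[0.1,0,-3]},
    {"grip":255,"linear":[0.1,0,-3.4]},
    {"grip":255,"linear":[0.1,0,-3.6]},
    {"grip":255,"linear":[0.1,0,-3.6]},
    {"grip":255,"linear":[0.1,0,-3.6]},
  ],
)

```text
validation failed for argument at $.ta...
```

Call:
play_rows(
  targets=[
    {"grip":255,"linear":[0.1,0,-2],"delta_rot":[0,0,0]},
    {"grip":255,"linear":[0.1,0,-3],"delta_rot":[0,0,0]},
    {"grip":255,"linear":[0.1,0,-3.4],"delta_rot":[0,0,0]},
    {"grip":255,"linear":[0.1,0,-3.6],"delta_rot":[0,0,0]},
    {"grip":255,"linear":[0.1,0,-3.6],"delta_rot":[0,0,0]},
    {"grip":255,"linear":[0.1,0,-3.6],"delta_rot":[0,0,0]},
  ],
)

```text
time: 3.35
ee_pos: [0.5332, 0.3289, 0.1962]
tcp_rot: [180.0, 0.1, -149.3]
wrist_force: [-2.9, -0.0, 3.3]
opening: -0.0001
grasp_force: 1.6
```

Call:
play_rows(
  targets=[
    {"grip":255,"linear":[0,0,-0.1],"delta_rot":[0,0,0]},
    {"grip":255,"linear":[0,0,-0.2],"delta_rot":[0,0,0]},
    {"grip":255,"linear":[0,0,-0.2],"delta_rot":[0,0,0]},
  ],
)

```text
time: 3.65
ee_pos: [0.5333, 0.3289, 0.1937]
tcp_rot: [180.0, 0.0, -149.3]
wrist_force: [-2.3, 0.8, 4.3]
opening: 0.0
grasp_force: 2.4
```

Call:
play_rows(
  targets=[
    {"grip":255,"linear":[0,0,-0.1],"delta_rot":[0,0,0]},
    {"grip":255,"linear":[0,0,-0.1],"delta_rot":[0,0,0]},
  ],
)

```text
time: 3.85
ee_pos: [0.5333, 0.3289, 0.1936]
tcp_rot: [180.0, 0.1, -149.3]
wrist_force: [-3.9, 1.5, 10.1]
opening: 0.0002
grasp_force: 5.1
```

Call:
play_rows(
  targets=[
    {"grip":255,"linear":[0,0,5],"delta_rot":[0,0,0]},
    {"grip":255,"linear":[-2,-0.7,9],"delta_rot":[0,0,0]},
    {"grip":255,"linear":[-6,-2,9],"delta_rot":[0.06,-0.1,0]},
    {"grip":255,"linear":[-10,-3.3,9],"delta_rot":[0.12,-0.2,0]},
    {"grip":255,"linear":[-14,-4.6,9],"delta_rot":[0.18,-0.3,0]},
    {"grip":255,"linear":[-18,-5.9,8],"delta_rot":[0.24,-0.4,0]},
    {"grip":255,"linear":[-20.7,-6.7,6],"delta_rot":[0.3,-0.5,0]},
    {"grip":255,"linear":[-20.7,-6.7,3],"delta_rot":[0.37,-0.62,0]},
    {"grip":255,"linear":[-20.7,-6.7,1],"delta_rot":[0.444,-0.751,0]},
    {"grip":255,"linear":[-20.7,-6.7,1],"delta_rot":[0.444,-0.751,0]},
  ],
)

```text
time: 4.85
ee_pos: [0.3582, 0.3025, 0.2037]
tcp_rot: [-178.4, 41.0, -149.2]
wrist_force: [0.1, -0.7, 0.9]
opening: -0.0003
grasp_force: 0.0
```

```bash
cat >> h.py <<'E'
np.set_printoptions(precision=4,suppress=True)
yw=np.radians(30.6); ex=np.array([np.cos(yw),np.sin(yw),0]); ey=np.array([-np.sin(yw),np.cos(yw),0]); ez=np.array([0,0,1.])
a40=np.radians(40); t=np.sin(a40)*ex+np.cos(a40)*ez; n=-np.cos(a40)*ex+np.sin(a40)*ez
O=np.array([.4589,.3401,0]); S0=O-.085*ex+.05*ez
def loc(P): # (out of slope, across, up slope) mm
    return np.stack([(P-S0)@n,(P-S0)@ey,(P-S0)@t],-1)*1000
E
cat > w.py <<'E'
import sys
from h import *
o=bot.get_obs();print(o['q'],o['ee_pos'],o['tcp_rot'],o['wrist_force'],"TCP loc",loc(o['ee_pos']))
for nm in ["wrist","side"]:
    c=bot.camera(nm); L=loc(cloud(c))
    for k in ["lip_under","lip_front","pointer_tip"]:
        for x in bot.pinpoint(c,k)[:2]: print(nm,k,x["conf"],x["pixel"],loc(pt(c,*x["pixel"])))
    # lip profile: points >4mm out of slope, central
    A=L[(abs(L[...,1])<60)&(L[...,2]>-30)&(L[...,2]<90)&(L[...,0]>-10)&(L[...,0]<45)]
    for s in range(-20,80,3):
        B=A[(A[:,2]>=s)&(A[:,2]<s+3)]
        if len(B)>20: print(s,len(B),np.percentile(B[:,0],[5,50,95]).round(1),end="; ")
    print()
    cv2.imwrite(f"pics/{sys.argv[1]}_{nm}.png",c["color"][...,::-1])
E
python3 w.py p2
```

```text
[ 47.8775 -48.5789 -42.3453  56.8697 -12.7287  13.1455] [0.3582 0.3025 0.2037] [-178.3562   41.0233 -149.2224] [ 0.1174 -0.706   0.9062] TCP loc [114.7075  18.8946 104.3402]
wrist lip_under 0.62 [266.3, 118.8] [20.0937  6.3513 13.1703]
wrist lip_front 0.68 [261.2, 125.3] [20.4844  2.1405 18.4439]
wrist lip_front 0.42 [222.6, 293.1] [ -8.4845 -40.0922 180.4928]
wrist pointer_tip 0.98 [369.4, 170.7] [-1.4921 99.4404 55.7729]
-2 84 [-10.   -9.5  -8.7]; 1 465 [-9.6 -8.7 -7.5]; 4 135 [-9.9 -9.  -7.5]; 10 431 [18.  19.5 20.9]; 13 573 [19.2 20.3 21.5]; 16 518 [19.2 20.2 21.4]; 19 595 [17.  19.5 21. ]; 22 736 [-6.6 12.9 16.9]; 25 513 [-7.2 -5.9  8.8]; 28 428 [-7.3 -6.2 -5.1]; 31 448 [-7.4 -6.3 -5.1]; 34 410 [-7.3 -6.1 -5. ]; 37 405 [-7.3 -6.2 -5.1]; 40 433 [-7.4 -6.2 -5.1]; 43 423 [-7.3 -6.2 -5.2]; 46 397 [-7.3 -6.2 -4.9]; 49 413 [-7.3 -6.2 -5. ]; 52 415 [-7.4 -6.2 -5.1]; 55 410 [-7.4 -6.3 -5.2]; 58 410 [-7.3 -6.2 -5. ]; 61 399 [-7.3 -6.2 -5. ]; 64 400 [-7.3 -6.1 -5. ]; 67 402 [-7.2 -6.2 -5.1]; 70 398 [-7.3 -6.3 -5. ]; 73 394 [-7.3 -6.2 -5. ]; 76 388 [-7.6 -6.3 -5.2]; 79 393 [-7.3 -6.2 -5.1]
[... 174 characters left out ...]
.3284 59.591 ]
side pointer_tip 0.53 [244.3, 244.1] [ 8.3636 99.2241 54.9027]
1 59 [-9.8 -8.6 -5.5]; 4 44 [-9.6 -8.3 -6.4]; 10 155 [-6.1 13.6 21.1]; 13 96 [17.1 20.4 22.9]; 16 94 [17.6 19.8 23.3]; 19 86 [17.6 20.2 23.2]; 22 68 [11.5 15.1 20.5]; 25 35 [10.4 12.6 14.7]; 28 61 [-8.6 -6.1 -3. ]; 31 84 [-8.7 -6.1 -3.8]; 34 88 [-8.9 -6.5 -3.5]; 37 84 [-8.5 -6.5 -3. ]; 40 83 [-8.4 -6.1 -3.5]; 43 92 [-8.9 -6.3 -3.9]; 46 87 [-9.  -6.7 -3.6]; 49 83 [-8.7 -6.6 -3.7]; 52 85 [-8.8 -6.  -4.2]; 55 96 [-8.2 -6.  -3.4]; 58 83 [-8.6 -6.3 -3.7]; 61 84 [-8.7 -6.7 -4.4]; 64 88 [-8.7 -6.1 -3.4]; 67 79 [-9.  -5.9 -3.4]; 70 87 [-8.6 -6.1 -3.6]; 73 82 [-9.1 -6.5 -4.1]; 76 87 [-8.6 -6.1 -3.2]; 79 79 [-8.6 -6.5 -3.9];
```

View pics/p2_wrist.png

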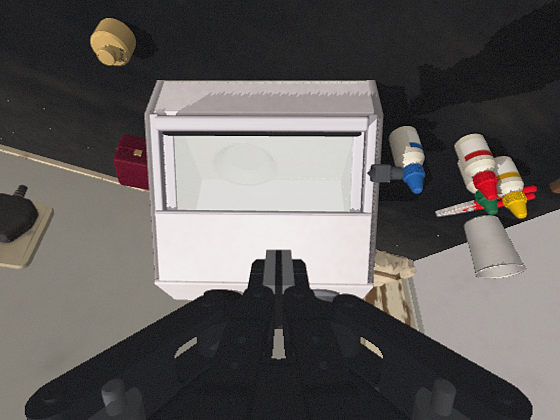

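```bash
cat > fk.py <<'E'
import numpy as np
from scipy.optimize import least_squares
from scipy.spatial.transform import Rotation as R
D=[([66.062,5.0108,10.033,95.101,0,90],[.2231,.5025,.2306]),([61.231,6.4294,17.3276,100.85,-.027,67.93],[.26483,.48206,.28169]),
([31.7557,15.8149,22.5327,96.7936,.013,1.1351],[.5314,.329,.2314]),([47.8775,-48.5789,-42.3453,56.8697,-12.7287,13.1455],[.3582,.3025,.2037])]
def fk(p,q,s5=1):
    a2,a3,psi,c0,L,z0=p; j=np.radians(q); al=j[2]-j[1]+psi
    ph=np.pi/2-(j[1]-j[2]+j[3])
    r=a2*np.sin(j[1])+a3*np.cos(al)+c0*np.cos(ph)+L*np.cos(j[4])*np.sin(ph)
    z=z0+a2*np.cos(j[1])+a3*np.sin(al)+c0*np.sin(ph)-L*np.cos(j[4])*np.cos(ph)
    l=s5*L*np.sin(j[4]); c,s=np.cos(j[0]),np.sin(j[0])
    return np.array([r*c-l*s,r*s+l*c,z])
if __name__=="__main__":
    for s5 in (1,-1):
        f=least_squares(lambda p:np.concatenate([fk(p,q,s5)-x for q,x in D]).ravel(),[.39,.43,0,.09,.28,.2]); print(s5,f.x,np.abs(f.fun).max())
E
python3 fk.py
```

```text
1 [3.38346593e-01 5.37751720e-01 1.05589093e-01 2.55270861e-04
 3.08781676e-01 9.76257836e-02] 0.007216773253864606
-1 [ 0.01926374  0.59424697  0.23191502  0.01958355 -0.16852462 -0.1498226 ] 0.03531586752680954
```

Call:
play_rows(
  targets=[
    {"grip":255,"linear":[0,0,0],"delta_rot":[-0.078,0.13,0]},
    {"grip":255,"linear":[0,0,0],"delta_rot":[-0.08,0.135,0]},
    {"grip":255,"linear":[0,0,0],"delta_rot":[-0.08,0.135,0]},
  ],
)

```text
time: 5.55
ee_pos: [0.3605, 0.3044, 0.2132]
tcp_rot: [-178.6, 32.5, -149.4]
wrist_force: [1.0, -0.5, 0.5]
opening: 0.0004
grasp_force: 0.0
```

```bash
python3 -c "
from h import *
from scipy.spatial.transform import Rotation as R
o=bot.get_obs();T=R.from_euler('xyz',o['tcp_rot'],degrees=True).as_matrix();print(o['q'],o['ee_pos'],o['tcp_rot'],loc(o['ee_pos']))
p=o['ee_pos']-O;print('local xyz',p@ex,p@ey,p[2],'zt',T[:,2]@ex,T[:,2]@ey,'yt',T[:,1]@ey)"
```

```text
[ 45.8732 -38.8898 -32.9368  64.6525  -9.4609  12.9878] [0.3605 0.3044 0.2132] [-178.6341   32.5341 -149.372 ] [118.5612  19.3528 113.55  ]
local xyz -0.10283460484783057 0.019352784454035217 0.21319398343363608 zt 0.5376605434094294 -0.023575564602103388 yt 0.9997219731029032
```

Call:
play_rows(
  targets=[
    {"grip":255,"linear":[-2.6,-3.8,0],"delta_rot":[0,0,0]},
    {"grip":255,"linear":[-2.6,-3.8,-4],"delta_rot":[0,0,0]},
    {"grip":255,"linear":[-2.6,-3.8,-8],"delta_rot":[0,0,0]},
    {"grip":255,"linear":[-2.6,-3.8,-11],"delta_rot":[0,0,0]},
    {"grip":255,"linear":[-2.6,-3.8,-13.3],"delta_rot":[0,0,0]},
    {"grip":255,"linear":[-2.6,-3.8,-13.3],"delta_rot":[0,0,0]},
    {"grip":255,"linear":[-2.6,-3.8,-13.3],"delta_rot":[0,0,0]},
  ],
)

```text
time: 6.25
ee_pos: [0.3351, 0.268, 0.0798]
tcp_rot: [-178.6, 32.4, -149.3]
wrist_force: [-0.4, -0.2, 1.3]
opening: 0.0003
grasp_force: 0.0
```

```bash
cat > s.py <<'E'
from h import *
from scipy.spatial.transform import Rotation as R
o=bot.get_obs();T=R.from_euler('xyz',o['tcp_rot'],degrees=True).as_matrix();print(o['q'],o['ee_pos'],o['tcp_rot'],loc(o['ee_pos']),o['wrist_force'])
p=o['ee_pos']-O;print('local xyz',p@ex,p@ey,p[2],'zt',T[:,2]@ex,T[:,2]@ey,'yt',T[:,1]@ey)
E
python3 s.py; python3 w.py p3 | grep -v TCP
```

```text
[ 44.3953 -48.5646 -51.9348  55.255   -8.6604  11.6658] [0.3351 0.268  0.0798] [-178.5998   32.4033 -149.3002] [ 63.8204   0.9776 -14.6546] [-0.429  -0.1644  1.2961]
local xyz -0.14330905243540001 0.0009776428979427973 0.07979694522139655 zt 0.53575695298404 -0.023502629647376372 yt 0.9997226934553429
wrist lip_front 0.23 [142.9, 274.9] [ -92.2994 -150.8605   29.9266]
-2 132 [-10.   -9.4  -8.3]; 1 340 [-9.6 -8.6 -7.5]; 4 68 [-10.   -9.4  -8.5]; 7 245 [-7.7  6.9 17.7]; 10 1206 [-7.3 15.  20.6]; 13 331 [19.3 20.3 21.4]; 16 144 [19.2 20.2 21.4]; 52 30 [-7.3 -6.4 -5.3]; 55 37 [-7.3 -6.  -4.7]; 58 36 [-7.2 -6.  -5.1]; 61 37 [-7.3 -6.2 -5.4]; 64 38 [-7.1 -6.  -4.9]; 67 44 [-7.1 -6.3 -5.4]; 70 53 [-7.3 -5.9 -5.1]; 
side lip_under 0.63 [299.8, 254.1] [21.5521  3.1527 12.4246]
side lip_front 0.63 [300.9, 253.2] [144.4127  54.7754  -1.4572]
side pointer_tip 0.56 [245.1, 241.6] [ 7.2925 96.1645 59.34  ]
1 50 [-9.8 -8.4 -6.4]; 4 34 [-9.8 -8.5 -5.8]; 10 89 [-6.4 11.2 20.9]; 13 44 [17.5 20.1 22.3]; 16 46 [17.3 20.  23.1]; 19 38 [17.3 20.1 22.7]; 22 33 [11.3 16.3 19.2]; 28 42 [-8.3 -6.4 -3.1]; 31 49 [-9.2 -6.6 -3.4]; 34 45 [-8.8 -6.8 -4.3]; 37 48 [-8.6 -6.3 -4. ]; 40 47 [-8.1 -5.9 -3.9]; 43 42 [-8.4 -6.4 -3.4]; 46 54 [-8.9 -6.4 -2.9]; 49 56 [-8.6 -6.8 -4. ]; 52 74 [-8.8 -6.6 -3.6]; 55 70 [-8.8 -6.4 -4.1]; 58 75 [-8.6 -6.2 -4.2]; 61 75 [-8.9 -6.3 -3.1]; 64 80 [-9.2 -6.8 -4.3]; 67 82 [-8.9 -6.6 -4. ]; 70 84 [-8.8 -6.4 -3.9]; 73 80 [-8.9 -7.  -4.5]; 76 80 [-8.2 -6.2 -3.1]; 79 84 [-8.8 -6.2 -4. ];
```

Call:
play_rows(
  targets=[
    {"grip":255,"linear":[1.5,0.9,-1.7],"delta_rot":[0,0,0]},
    {"grip":255,"linear":[3,1.8,-3.4],"delta_rot":[0,0,0]},
    {"grip":255,"linear":[3,1.8,-3.4],"delta_rot":[0,0,0]},
    {"grip":255,"linear":[3,1.8,-3.4],"delta_rot":[0,0,0]},
  ],
)

```text
time: 7.05
ee_pos: [0.3647, 0.2857, 0.0456]
tcp_rot: [-178.6, 32.3, -149.3]
wrist_force: [-0.2, 0.3, -0.2]
opening: -0.0003
grasp_force: 0.0
```

```bash
python3 s.py
python3 - <<'E'
from h import *
c=bot.camera("side");cv2.imwrite("pics/p4.png",cv2.resize(c["color"][170:310,200:390],(760,560),interpolation=3)[...,::-1])
E
```

```text
[ 42.9088 -41.2506 -52.5733  47.1904  -7.8706  10.4049] [0.3647 0.2857 0.0456] [-178.6082   32.3307 -149.3146] [ 15.3873   1.139  -18.677 ] [-0.2411  0.2605 -0.2046]
local xyz -0.10879268624739469 0.0011390242801069886 0.045583392100554426 zt 0.5346824281671385 -0.023492917644577005 yt 0.9997232106692149
```

View pics/p4.png

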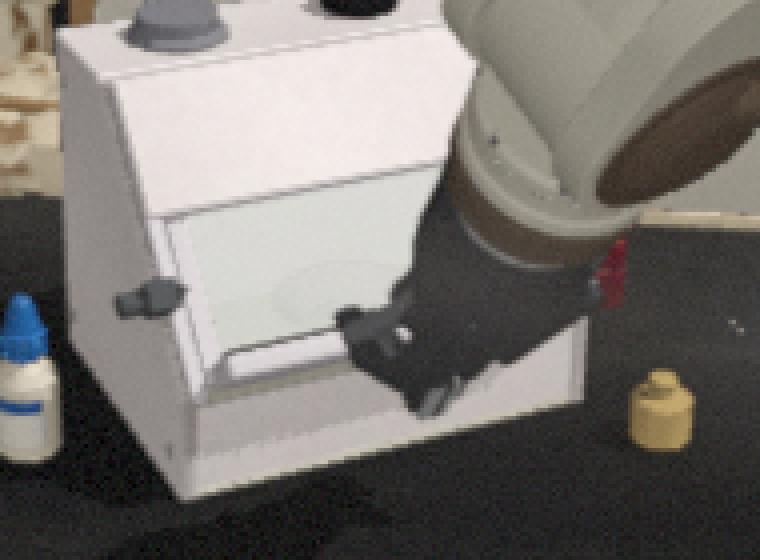

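Call:
play_rows(
  targets=[
    {"grip":255,"linear":[0.28,0.16,0.38],"delta_rot":[0,0,0]},
    {"grip":255,"linear":[0.55,0.33,0.77],"delta_rot":[0,0,0]},
    {"grip":255,"linear":[0.72,0.43,1.0],"delta_rot":[0,0,0]},
    {"grip":255,"linear":[0.88,0.52,1.23],"delta_rot":[0,0,0]},
    {"grip":255,"linear":[1.05,0.62,1.46],"delta_rot":[0,0,0]},
    {"grip":255,"linear":[1.22,0.72,1.69],"delta_rot":[0,0,0]},
    {"grip":255,"linear":[1.38,0.82,1.92],"delta_rot":[0,0,0]},
    {"grip":255,"linear":[1.55,0.92,2.14],"delta_rot":[0,0,0]},
    {"grip":255,"linear":[1.66,0.98,2.3],"delta_rot":[0,0,0]},
    {"grip":255,"linear":[1.66,0.98,2.3],"delta_rot":[0,0,0]},
  ],
)

```text
time: 8.1
ee_pos: [0.3806, 0.2953, 0.067]
tcp_rot: [-178.6, 32.1, -149.3]
wrist_force: [-6.4, -2.9, 0.2]
opening: 0.0001
grasp_force: 2.8
```

```bash
python3 s.py; python3 w.py p5 | grep -v TCP
```

```text
[ 42.2085 -38.0029 -48.5639  48.0569  -7.4552   9.7781] [0.3806 0.2953 0.067 ] [-178.5977   32.14   -149.2627] [14.9268  1.2802  9.6525] [-6.4297 -2.8983  0.2305]
local xyz -0.09023013740057308 0.0012802470004515398 0.06698901550573744 zt 0.5318876854258606 -0.023197159397034206 yt 0.9997288498010266
wrist pointer_tip 0.93 [443.8, 349.5] [88.6836 52.3269 19.8518]
-2 383 [-9.9 -9.2 25.7]; 1 1121 [-9.6 -8.3 34. ]; 4 671 [-9.8 29.9 43.8]; 7 314 [32.5 37.3 43.9]; 10 129 [40.9 43.1 44.8]; 19 1801 [-8.3  6.6 18. ]; 22 1008 [17.  19.6 21. ]; 25 471 [19.3 20.3 21.2]; 28 230 [19.1 20.2 21.3]; 31 69 [18.6 19.8 20.5]; 55 40 [-7.1 -6.1 -5.3]; 58 76 [-7.3 -6.1 -5.3]; 61 126 [-7.2 -6.2 -5. ]; 64 105 [-7.3 -6.1 -4.9]; 67 79 [-7.5 -6.  -5.2]; 70 46 [-7.  -6.2 -5.4]; 
side lip_under 0.81 [297.8, 249.1] [72.7487 26.7214 15.6407]
side lip_front 0.63 [298.3, 245.8] [69.6237 22.6846 21.6108]
side lip_front 0.55 [341.5, 240.9] [  -1.2708 -102.0884   22.2507]
side pointer_tip 0.49 [244.3, 241.8] [ 8.3895 98.1177 59.0929]
1 82 [-9.8 -7.8 27.9]; 4 64 [-9.8 -6.9 39.1]; 22 85 [-8.2 11.5 20.7]; 25 31 [17.5 19.7 22. ]; 28 31 [17.6 19.9 22.2]; 31 27 [17.  19.7 21.2]; 34 21 [11.7 14.8 18.4]; 40 24 [-8.7 -5.8 -4.4]; 43 31 [-9.1 -6.3 -4. ]; 46 34 [-8.8 -6.  -3.9]; 49 34 [-8.7 -6.3 -3.8]; 52 32 [-8.  -6.3 -3.4]; 55 29 [-8.5 -6.  -4.2]; 58 28 [-9.3 -6.9 -3. ]; 61 29 [-9.3 -6.9 -5.1]; 64 35 [-8.8 -6.1 -4.3]; 67 44 [-8.4 -6.5 -3.7]; 70 53 [-8.7 -6.4 -3.5]; 73 50 [-8.4 -6.3 -4.6]; 76 54 [-8.6 -6.2 -2.8]; 79 58 [-8.4 -6.7 -4.3];
```

Call:
play_rows(
  targets=[
    {"grip":255,"linear":[0.17,0.1,0.23],"delta_rot":[0,0,0]},
    {"grip":255,"linear":[0.33,0.2,0.46],"delta_rot":[0,0,0]},
    {"grip":255,"linear":[0.5,0.29,0.69],"delta_rot":[0,0,0]},
    {"grip":255,"linear":[0.66,0.39,0.92],"delta_rot":[0,0,0]},
    {"grip":255,"linear":[0.83,0.49,1.15],"delta_rot":[0,0,0]},
    {"grip":255,"linear":[1.0,0.59,1.38],"delta_rot":[0,0,0]},
    {"grip":255,"linear":[1.16,0.69,1.61],"delta_rot":[0,0,0]},
    {"grip":255,"linear":[1.33,0.79,1.84],"delta_rot":[0,0,0]},
    {"grip":255,"linear":[1.33,0.79,1.84],"delta_rot":[0,0,0]},
  ],
)

```text
time: 9.4
ee_pos: [0.394, 0.3032, 0.0855]
tcp_rot: [-178.6, 32.1, -149.3]
wrist_force: [-5.6, -4.0, 1.2]
opening: 0.0002
grasp_force: 2.6
```

```bash
python3 s.py; python3 w.py p6 | grep -E "pinp|lip|pointer"
python3 - <<'E'
from h import *
c=bot.camera("side")
a=cv2.resize(c["color"][205:285,220:345],(800,512),interpolation=3)
cv2.imwrite("pics/p6s.png",a[...,::-1])
# lip profile left of gripper (y 50..85)
for nm in ("side","scene","wrist"):
    c=bot.camera(nm);L=loc(cloud(c)).reshape(-1,3)
    B=L[(L[:,1]>55)&(L[:,1]<88)&(L[:,0]>16.5)&(L[:,0]<25)&(L[:,2]>10)&(L[:,2]<90)]
    print(nm,"lip front t",np.percentile(B[:,2],[2,10,50,90,98]) if len(B) else None,len(B))
    B=L[(L[:,1]>90)&(L[:,1]<118)&(L[:,0]>2)&(L[:,0]<30)&(L[:,2]>20)&(L[:,2]<90)]
    if len(B):
        print(" pointer",len(B),B.min(0),B.max(0))
        for y in range(90,118,3):
            q=B[(B[:,1]>=y)&(B[:,1]<y+3)]
            if len(q)>2: print("  ",y,len(q),np.percentile(q[:,2],[5,50,95]),np.median(q[:,0]))
E
```

```text
[ 41.6993 -35.5747 -45.2791  48.8508  -7.1973   9.3421] [0.394  0.3032 0.0855] [-178.5932   32.148  -149.266 ] [14.8989  1.2776 33.8205] [-5.6178 -4.0322  1.1885]
local xyz -0.07467379071541866 0.0012775838397345307 0.0854848693588429 zt 0.532003921437043 -0.023306483892818558 yt 0.9997264059198266
wrist lip_under 0.72 [71.8, 105.2] [  14.6405 -115.3948  -54.2372]
wrist pointer_tip 0.88 [441.9, 304.2] [20.2063 88.4859 52.7522]
side lip_under 0.67 [295.3, 233.0] [72.0423 22.6069 44.8633]
side lip_front 0.85 [296.9, 233.8] [70.6682 19.4148 43.079 ]
side pointer_tip 0.68 [247.3, 241.4] [-5.8266 87.5622 61.1015]
side lip front t [46.903  48.216  52.5948 57.2214 58.1068] 100
 pointer 95 [ 2.1307 92.0767 36.576 ] [ 11.1503 116.8154  66.2611]
   93 3 [56.8481 57.7311 59.7718] 7.844560819426798
   96 11 [43.9056 58.5311 63.4434] 7.471974069088669
   99 14 [51.1017 58.934  65.4703] 7.81280526434553
   102 16 [50.678  56.8082 64.912 ] 7.087104010107632
   105 9 [51.8356 58.7617 63.7948] 7.6172502150227395
   108 16 [51.6317 58.1516 65.0699] 7.810704112253144
   111 15 [51.744  58.1322 64.7629]
[... 489 characters left out ...]
14 65.3965] 6.040204317588947
   111 4 [55.3038 61.6934 65.3735] 5.997578901724868
wrist lip front t [45.9264 46.5627 50.819  55.6803 56.942 ] 1401
 pointer 945 [ 2.0157 90.0476 47.2592] [ 19.3575 117.8518  65.1518]
   90 5 [47.8757 50.8777 54.9951] 19.02698089074461
   96 59 [54.1361 56.4817 59.5912] 8.197942180944667
   99 201 [49.8075 55.7261 63.9011] 7.469923878451505
   102 154 [49.4374 56.3744 63.6544] 8.258687491954165
   105 164 [49.2757 55.8821 63.5158] 8.201532330585646
   108 155 [49.4717 56.055  63.7768] 8.090520228267586
   111 154 [49.4644 55.9058 63.5733] 8.25636619711235
   114 44 [49.9852 57.2623 64.3439] 7.719488709001688
   117 9 [53.7013 57.492  59.2913] 4.459752145355626
```

View pics/p6s.png

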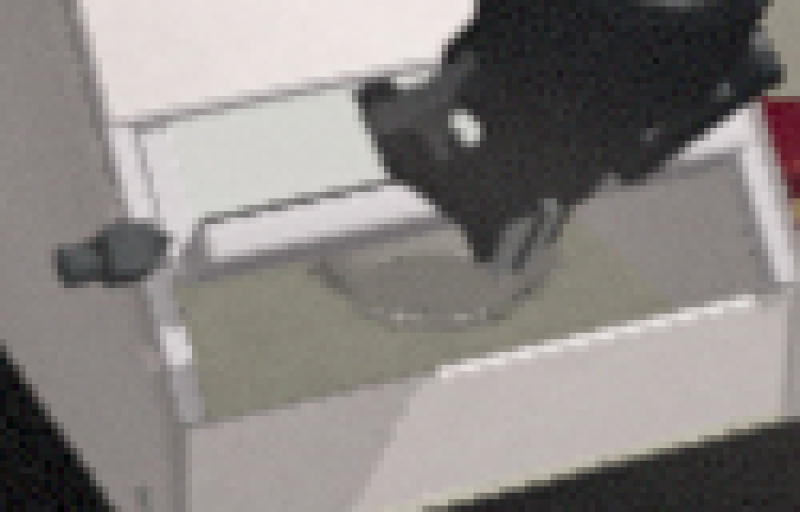

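Call:
play_rows(
  targets=[
    {"grip":255,"linear":[0.1,0.06,0.14],"delta_rot":[0,0,0]},
    {"grip":255,"linear":[0.2,0.12,0.28],"delta_rot":[0,0,0]},
    {"grip":255,"linear":[0.31,0.18,0.42],"delta_rot":[0,0,0]},
    {"grip":255,"linear":[0.31,0.18,0.42],"delta_rot":[0,0,0]},
    {"grip":255,"linear":[0.31,0.18,0.42],"delta_rot":[0,0,0]},
  ],
)

```text
time: 10.5
ee_pos: [0.397, 0.3049, 0.0896]
tcp_rot: [-178.6, 32.1, -149.3]
wrist_force: [-7.9, -2.7, 1.0]
opening: -0.0
grasp_force: 3.1
```

```bash
cat > chk.py <<'E'
from h import *
for nm in ("side","scene","wrist"):
    c=bot.camera(nm);L=loc(cloud(c)).reshape(-1,3)
    B=L[(L[:,1]>55)&(L[:,1]<88)&(L[:,0]>16.5)&(L[:,0]<25)&(L[:,2]>10)&(L[:,2]<90)]
    q=L[(L[:,1]>98)&(L[:,1]<114)&(L[:,0]>2)&(L[:,0]<15)&(L[:,2]>40)&(L[:,2]<80)]
    if len(B) and len(q): print(nm,np.percentile(B[:,2],[2,50,98]),len(B),"ptr",np.percentile(q[:,2],[5,50,95]))
E
python3 chk.py; python3 s.py
```

```text
side [52.2894 57.5116 63.6646] 106 ptr [50.7332 57.7698 65.0268]
scene [53.5774 59.113  64.3739] 40 ptr [53.0204 60.6604 68.2611]
wrist [51.1344 56.1468 62.1646] 1394 ptr [49.4243 56.1792 63.9129]
[ 41.5869 -35.044  -44.5495  49.0406  -7.1358   9.244 ] [0.3969 0.3049 0.0895] [-178.5945   32.1446 -149.2639] [14.8761  1.2612 39.1248] [-7.6101 -3.9744  0.7371]
local xyz -0.07124678868948628 0.0012611947437702574 0.08953352476329231 zt 0.5319552436757847 -0.023264841516706602 yt 0.9997273135399364
```

Call:
play_rows(
  targets=[
    {"grip":255,"linear":[-0.3,-0.18,-0.4],"delta_rot":[0,0,0]},
    {"grip":255,"linear":[-0.83,-0.49,-1.15],"delta_rot":[0,0,0]},
    {"grip":255,"linear":[-0.83,-0.49,-1.15],"delta_rot":[0,0,0]},
    {"grip":255,"linear":[-1.7,-1.0,0.5],"delta_rot":[0,0,0]},
    {"grip":255,"linear":[-2.7,-1.6,2.2],"delta_rot":[0,0,0]},
    {"grip":255,"linear":[-2.7,-1.6,2.2],"delta_rot":[0,0,0]},
    {"grip":255,"linear":[-2.7,-1.6,2.2],"delta_rot":[0,0,0]},
  ],
)

```text
time: 11.35
ee_pos: [0.3711, 0.2898, 0.113]
tcp_rot: [-178.6, 32.4, -149.3]
wrist_force: [0.1, -0.6, -0.5]
opening: 0.0001
grasp_force: 0.0
```

```bash
python3 s.py; python3 chk.py
python3 - <<'E'
from h import *
c=bot.camera("scene");s=bot.camera("side")
cv2.imwrite("pics/f.png",np.hstack([cv2.resize(c["color"][130:330,180:360],(378,420)),cv2.resize(s["color"][110:330,160:380],(420,420))])[...,::-1])
E
```

```text
[ 42.6416 -40.7683 -44.9397  54.2328  -7.7162  10.1499] [0.3711 0.2898 0.113 ] [-178.626    32.4035 -149.2953] [52.8607  1.3417 37.8433] [ 0.062  -0.6281 -0.5092]
local xyz -0.10116842905002828 0.001341733750092583 0.1129678736093556 zt 0.5357674662262314 -0.022999578585242125 yt 0.9997342834226048
side [51.8775 57.9629 63.6327] 104 ptr [50.5278 57.5739 65.0519]
scene [53.687  58.7781 64.0436] 39 ptr [53.2378 61.2656 66.5293]
wrist [51.0929 56.2279 62.4766] 914 ptr [49.5055 56.442  64.1055]
```

View pics/f.png

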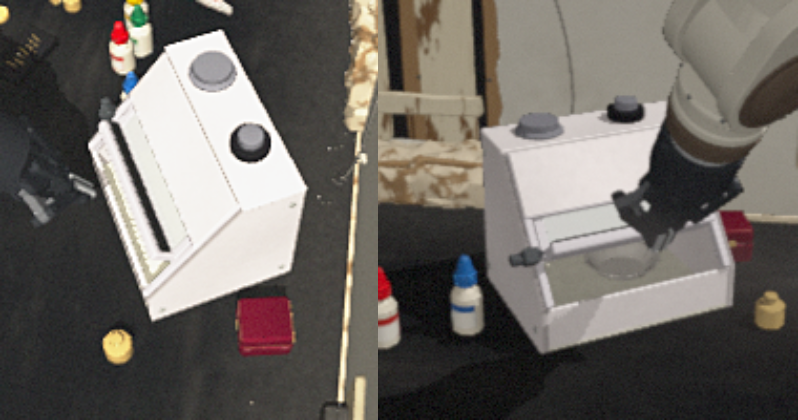

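The lip is level with the pointer, the fan button is up, nothing else has moved and the gripper is clear. Handing in.

```bash
python3 -c "
from workcell import bot
print(bot.job_done())"
```

```text
the job is handed in; nothing more can be done
None
```

I pressed and released the fan button with the window down, then pushed the window up with the closed fingertips until its lip measured within about 2 mm of the pointer; the arm is clear of everything, and the job is handed in with no verdict returned.

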